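Unload a spun sample from a screw-lidded angle rotor

TASK

Unload the spun sample from the centrifuge rotor on its stand: unscrew the rotor's lid by its black knob, anticlockwise, until it comes free of the stud, lift it off and lay it knob up on the middle of the blue mat. Then draw the red-capped tube out along its slope and, never tipping it much further over than it stood in the rotor, stand it upright at the bottom of either empty hole of the white rack. Let go of lid and tube only once they are set down, and leave the other tubes and everything else on the bench where they are.

Things in the scene. Friction and masses are not known exactly. Their poses are not given: they have to be found in the camera images.
- rotor: Dark round angle rotor, 204 mm across, fixed on a low stand (does not turn). Origin: on the bench under its centre; z up. Its flat rim, 103 mm above the bench, carries the lid. In the dish inside the rim are six bores 60 degrees apart; the red-capped tube is in the one towards the rotor's +x, always on the side away from the robot (within 35 degrees of straight ahead).
- stud_top (a point): Top of the rotor's central threaded steel stud, on the rotor's axis, 129 mm above the bench; 28 mm over the thread. The right-hand two-start thread climbs 18 mm a turn.
- bore_mouth (a point): Centre of the mouth of the red-capped tube's bore, 58 mm from the rotor's axis, 88 mm above the bench. Bores are 28 mm wide, 50 mm deep, and slope 30 degrees from vertical, the top leaning in to the rotor's axis. The balance tube is in the opposite bore, the other four are empty.
- lid: Aluminium lid, 0.3 kg, one solid piece: inverted cup 188 mm wide, 36 mm high, with a round black knob on its middle. Origin: centre of its lower edge, which rests on the rotor's rim; z up through the knob. A threaded sleeve inside is screwed on the stud. Starts closed, 103 mm above the bench; must rise 30 mm from there to clear the stud.
- lid_knob (a point): Middle of the ribbed black knob, on its axis, 55 mm above the lid's lower edge: the place to grip. Knob 44 mm in diameter, from 39 to 73 mm above the lower edge. Anticlockwise from above the lid climbs 18 mm a turn (the hand must rise with it) and is free after 190 to 240 degrees, 10 to 12 mm up. It turns easily, stays put between grasps, has 1 mm of play, and cannot be pulled off before.
- sample: Red-capped sample tube, 90 mm long, 55 g: milky body 26 mm in diameter with a slightly tapered foot, red cap 30 mm in diameter and 18 mm high. Origin: centre of its flat bottom; z along the tube to the cap. In the rotor it slopes 30 degrees, cap towards the rotor's axis, its upper 40 mm clear of the bore; the lid covers it at first.
- sample_cap (a point): Middle of the red cap, on the tube's axis, 81 mm above the tube's bottom: the place to grip, with fingers on the two sides that face along the rotor's rim.
- balance: White-capped balance tube, same size as the sample tube, in the opposite bore of the rotor. Leave it. Origin: centre of its bottom.
- rack: White block rack, 64 x 172 x 60 mm, fixed. Origin: centre of its underside; z up, y along the row of three holes at y = -52, 0 and +52 mm. Holes 30 mm wide, 48 mm deep, floor 12 mm above the bench, so a standing tube's bottom is 12 mm and its top 102 mm above the bench.
- rack_tube: White-capped tube standing in the rack's hole at the rack's y = -52 mm, same size as the sample tube. Leave it. Origin: centre of its bottom.
- rack_hole1 (a point): Centre of the mouth of the rack's middle hole (empty), 60 mm above the bench.
- rack_hole2 (a point): Centre of the mouth of the rack's hole at y = +52 mm (empty), 60 mm above the bench.
- mat: Blue square mat, 230 x 230 x 3 mm, fixed flat on the bench. Origin: centre of its underside. Mat and rack stand on either side of the rotor, either way round.
- mug: White pen mug, 76 mm wide, 105 mm high, pens to 155 mm; bystander behind the rotor. Origin: centre of its bottom.
- slide_box: Green slide box, 85 x 190 x 34 mm; bystander behind the rotor. Origin: centre of its underside.
- marker: Black marker pen with red cap, 142 mm long, 17 mm thick, lying in front of the rotor; bystander. Origin: under its middle.
- spec_jar: Specimen jar with yellow cap, 68 mm wide, 70 mm high; bystander. Origin: centre of its bottom.
- timer: White bench timer, 55 x 70 x 24 mm, in front of the rotor; bystander. Origin: centre of its underside.
Not all that is in view belongs to the job. There is more than one size of the lid; the one meant has the size given above.

How it is judged:
By the outcome, as a careful person would: the job done as asked, in the order asked, and still so for the second after the job is handed in, with the robot touching nothing.
It also fails if it takes over 72 s, if anything falls off the work surface, if the arm or the gripper's body presses on something with over 40 N, if the wrist force passes 120 N, or if a joint passes its speed limit or range.

ROBOT

A 7-joint arm with a two-finger parallel gripper is mounted at the origin on the work surface. World frame = base frame: x ahead of the robot, y to its left, z up, the work surface at z = 0. Lengths are in m, angles in rad, forces in N, time in s.
With the tool pointing down it reaches from about 0.425 to 0.8 m from the base axis. Payload 8.3 kg.
Tool frame: the origin (TCP) lies on the mounting face of the last link; the fingertips stand 173 mm ahead of it and the grasp point (between the pads) lies 155 mm ahead of it; z points along the fingers, y is the line along which they close (so a half turn about z gives the same grasp; the last joint's range is limited). The gripper opens to 85 mm and grips with 20 to 120 N. Pads are 22 mm wide; open, the fingers measure 114 mm over their backs; the gripper's body (76 mm by 85 mm) begins 54 mm behind the grasp point. The pads swing forward as they close: fully open they stand 13 mm farther back than shut.
Start: joints at [-1.323, 0.383, 0.016, 1.37, -0.006, 1.388, -0.046], TCP at [0.191, 0.595, 0.405] pointing down, gripper open.
Joint ranges: [-2.95, 2.95], [-0.25, 2.06], [-1.52, 1.56], [0.18, 2.33], [-1.44, 4.58], [0.02, 2.06], [-3.01, 3.01]. Speed limits (rad/s): [2.39, 2.39, 3.01, 3.01, 3.14, 3.14, 3.14].

INTERFACE

Orientations are given as a rotation vector (axis times angle).
In Python, from plant import r gives the robot as it stands.
- The arm moves only by the tool move_arm, never from a script. Its argument "deltas" is a list of rows, each an object with "rot": the turn, a rotation vector about the world's x, y, z in degrees, a list of three; "delta_pos": the shift along the world's x, y, z in mm, a list of three; "claw": the opening, from 0 (shut) to 1 (fully open). In form: [{"rot": [rx, ry, rz], "delta_pos": [dx, dy, dz], "claw": claw}, ...]. A call has exactly 5 rows; each row is the pose to reach, as a shift and turn from the pose commanded when the call began; what a row does not reach only later rows make up. A row lasts 1/12 s, in which the tool goes at most 41.7 mm and 7.16 degrees, less where a joint would pass 70% of its speed; a pose out of reach is approached as far as the arm can. A call with a gripper value outside its range is refused whole. The fingers move at their own pace and stop on an object; "newtons" is the grip in N (left out, the last holds). Time passes only in rows, so rows that repeat a pose let the fingers close, or fill a call up. It gives the time, the measured TCP pose, the force, the opening and the grip force at its end, in the units of the state.
- r.get_state(): the state, without advancing time (a new reading comes with each control period).
- r.snapshot(name): name is "scene" or "top" or "wrist"; returns a dict with "image" (400x640x3 uint8, red, green, blue), "fx", "fy", "cx", "cy" (pixels), "extrinsics" (4x4, takes a point from camera to world coordinates). Camera axes: x right, y down, z forward; pixel columns grow to the right and rows downward; lengths in m; the calibration is good to about 2 mm. The wrist camera is an equidistant fisheye: a pixel r from the principal point sees the ray r / f radians off the axis. A picture is of the moment at which its call begins. There is no depth.
- r.finish_job(): hands the job in; it is judged then, once.
Trained networks look in a picture, given as the dict that the camera call returned (one of the last four; its "shot" number tells which), for a name from the list of things; names that differ only in an ending like _2 or _b are one class to them, and where a whole thing is asked for, a point or a joint stands for the part that bears it (a point fixed in the world has none). Each returns a list of dicts, best first, with "confidence" (0 to 1); they miss things now and then, are a little off and sometimes report something else, mostly with a low value. They report only what shows in the picture. A call takes as long as a camera call. They do not tell look-alikes from the thing itself.
- r.boxes_of(thing, picture): "extent" ([left, top, width, height] as shares, 0 to 1, of the picture: columns of its width, rows of its height, round what is visible of it).
The state is a dict: "t": time; "qpos": joint angles; "qvel": joint speeds; "tau": joint torques, N m; "position": TCP position; "tool_rot": TCP orientation; "ft_force": force on the tool from outside, world axes, zero at the start; "torque": the same for the moment, N m; "opening": finger opening in m; "grasp_force": force on a finger pad.
Only numpy, scipy, OpenCV 4.12 (cv2) and the standard library are available. Lean on these libraries where they do the work, as an engineer would, in place of code of your own. Each camera call takes 0.05 s, during which the arm holds its last target. There are 200 camera calls.

## Working session

There is one attempt and no reset: what is moved stays moved. The work goes in short steps, Python scripts to look and compute and a tool call to move; the robot and the scene stay as the last step left them, time stands still between calls to the robot, and variables do not carry over. Pictures are saved under pics/ and viewed, at most 10 in all, crops included, and the job is handed in when it is done.

Besides the shell and the picture viewer there is one more tool, called after ">>>" by a JSON object that holds its "fn" and its "kwargs". move_arm: Moves the arm, as the interface text tells. Its arguments: {"type":"object","properties":{"deltas":{"type":"array"},"newtons":{"type":"number"}},"required":["deltas"]}

```bash
ls; mkdir -p pics; cat > h.py <<'E'
import numpy as np, cv2
from scipy.spatial.transform import Rotation as R
from plant import r
def ray(s,u,v,wrist=False):
    x=(u-s["cx"])/s["fx"]; y=(v-s["cy"])/s["fy"]
    if wrist:
        th=np.hypot(x,y); d=np.array([x/th*np.sin(th),y/th*np.sin(th),np.cos(th)]) if th>1e-9 else np.array([0,0,1.])
    else: d=np.array([x,y,1.])
    E=np.array(s["extrinsics"]); return E[:3,3],E[:3,:3]@d
def onz(s,u,v,z,wrist=False):
    o,d=ray(s,u,v,wrist); return o+d*(z-o[2])/d[2]
def proj(s,p):
    E=np.array(s["extrinsics"]); c=E[:3,:3].T@(np.array(p)-E[:3,3]); return s["cx"]+s["fx"]*c[0]/c[2], s["cy"]+s["fy"]*c[1]/c[2]
def save(s,n): cv2.imwrite(f"pics/{n}.png",s["image"][:,:,::-1])
def box(n,s):
    out=[]
    for b in r.boxes_of(n,s)[:3]:
        l,t,w,h=b["extent"]; out.append((round(b["confidence"],2),round((l+w/2)*640),round((t+h/2)*400),round(w*640),round(h*400)))
    return out
E
python3 - <<'E'
from h import *
s=r.snapshot("top"); save(s,"top0"); c=r.snapshot("scene"); save(c,"scene0")
cv2.imwrite("pics/both.png",np.vstack([s["image"],c["image"]])[:,:,::-1][:, :])
im=cv2.imread("pics/both.png"); cv2.imwrite("pics/both.png",cv2.resize(im,(480,600)))
for n in ["rotor","lid","lid_knob","rack","rack_tube","mat","mug","slide_box","marker","spec_jar","timer","rack_hole1","rack_hole2"]:
    b=box(n,s); print(n,[ (x,onz(s,x[1],x[2],{"lid":.12,"lid_knob":.17,"rack":.06,"rack_hole1":.06,"rack_hole2":.06,"rack_tube":.1,"mug":.1}.get(n,.02)).round(3)) for x in b], "scene",box(n,c))
print(np.array(s["extrinsics"]).round(3),s["fx"]); print(np.array(c["extrinsics"]).round(3))
st=r.get_state(); print(st)
E
```

```text
pics
rotor [((0.65, 334, 178, 65, 42), array([ 0.559, -0.048,  0.02 ]))] scene [(0.75, 322, 268, 82, 44)]
lid [((0.93, 335, 159, 64, 63), array([ 0.602, -0.047,  0.12 ])), ((0.66, 414, 159, 49, 49), array([ 0.607, -0.272,  0.12 ])), ((0.56, 420, 298, 89, 91), array([ 0.215, -0.291,  0.12 ]))] scene [(0.88, 244, 316, 58, 62), (0.76, 165, 193, 102, 94), (0.73, 321, 237, 79, 81)]
lid_knob [((0.86, 418, 297, 94, 91), array([ 0.224, -0.276,  0.17 ])), ((0.8, 336, 163, 68, 65), array([ 0.584, -0.049,  0.17 ])), ((0.63, 415, 158, 50, 50), array([ 0.602, -0.266,  0.17 ]))] scene [(0.76, 241, 316, 59, 58), (0.63, 164, 191, 101, 90), (0.6, 321, 240, 79, 77)]
rack [((0.57, 427, 219, 62, 23), array([ 0.438, -0.323,  0.06 ]))] scene [(0.58, 193, 258, 76, 61), (0.58, 325, 182, 31, 35)]
rack_tube [((0.54, 337, 163, 70, 68), array([ 0.594, -0.054,  0.1  ]))] scene [(0.74, 324, 267, 84, 43), (0.47, 170, 259, 19, 18)]
mat [((0.69, 213, 202, 92, 82), array([0.479, 0.317, 0.02 ]))] scene [(0.92, 411, 166, 108, 89), (0.46, 324, 270, 84, 36)]
mug [((0.71, 299, 104, 33, 34), array([0.765, 0.059, 0.1  ]))] 
[... 1292 characters left out ...]
0.     0.     1.   ]]
{'t': 1.4, 'qpos': array([-1.32289115,  0.38341672,  0.0163903 ,  1.37011153, -0.00631279,
        1.38820816, -0.04652338]), 'qvel': array([-0.00138775,  0.00049354, -0.00061799, -0.00066591,  0.00028472,
        0.00065448, -0.00041499]), 'tau': array([ 5.60248700e-04, -6.27328420e+01,  8.43123738e-01, -3.72084546e+01,
        1.64775504e-02,  2.68386400e-03, -1.67467288e-06]), 'position': array([0.19109591, 0.59505919, 0.40466361]), 'tool_rot': array([-4.86190036e-01, -3.10365620e+00,  1.33230814e-04]), 'ft_force': array([0.49213314, 0.29528459, 0.34003633]), 'torque': array([-0.00550778, -0.03023864,  0.03103077]), 'grasp_force': 0.0, 'opening': 0.08533000925053341}
```

View pics/top0.png

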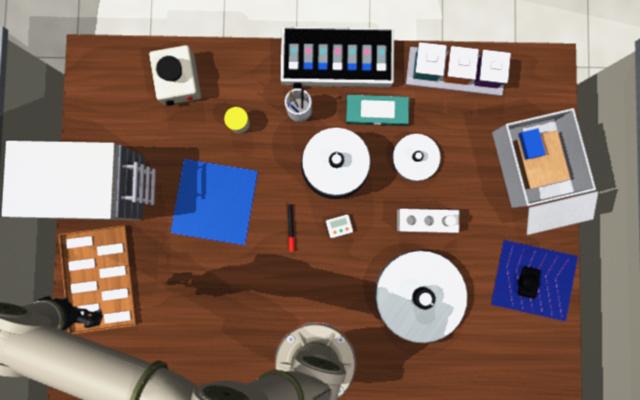

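View pics/scene0.png

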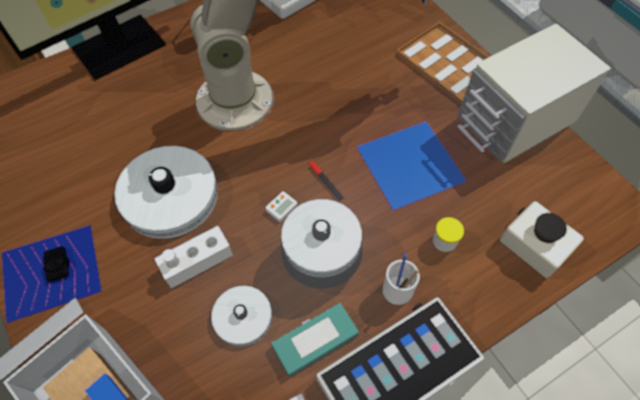

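The top image shows three lids: on the rotor (336,161), a small one at (416,157) and a large one at (421,298). The lid on the rotor fits 188 mm. The mat is the plain blue square (214,202); the patterned pad at (534,280) is not it. The rack is at (428,220), with its tube at the right end (450,221). Next I measure these precisely.

```bash
python3 - <<'E'
from h import *
s=r.snapshot("top"); im=s["image"]; hsv=cv2.cvtColor(im,cv2.COLOR_RGB2HSV)
# mat
m=cv2.inRange(hsv,(100,120,60),(125,255,255)); m[:, :150]=0; m[:,280:]=0; m[:140]=0; m[260:]=0
c=max(cv2.findContours(m,0,2)[0],key=cv2.contourArea); print("mat",[onz(s,*p,.003).round(3) for p in cv2.boxPoints(cv2.minAreaRect(c))], onz(s,*cv2.minAreaRect(c)[0],.003).round(3))
# lid ellipse
w=cv2.inRange(hsv,(0,0,130),(180,60,255)); 
def blob(x0,y0,x1,y1):
    q=np.zeros_like(w); q[y0:y1,x0:x1]=w[y0:y1,x0:x1]
    return cv2.convexHull(max(cv2.findContours(q,0,2)[0],key=cv2.contourArea))
for n,b in [("lid",(290,120,385,205)),("small",(386,125,450,190)),("large",(370,245,475,350))]:
    (u,v),rad=cv2.minEnclosingCircle(blob(*b)); print(n,u,v,rad,onz(s,u,v,.139).round(4), "diam", 2*rad/513*1.43)
k=blob(390,200,465,240); rc=cv2.minAreaRect(k); print("rack",rc,onz(s,*rc[0],.06).round(4),[onz(s,*p,.06).round(3) for p in cv2.boxPoints(rc)])
d=(im[140:180,315:355].max(2)<70).astype(np.uint8); cc=cv2.connectedComponentsWithStats(d); i=1+cc[2][1:,4].argmax(); u,v=cc[3][i]+[315,140]; print("knob",u,v,cc[2][i],onz(s,u,v,.17).round(4))
a=cv2.resize(im[110:260,290:390],None,fx=4,fy=4,interpolation=2);b=cv2.resize(im[190:250,390:470],(400,300),interpolation=2); z=np.zeros((600,400,3),np.uint8); z[:300]=b
cv2.imwrite("pics/c1.png",np.hstack([a,z])[:,:,::-1])
wr=r.snapshot("wrist"); st=r.get_state(); T=R.from_rotvec(st["tool_rot"]).as_matrix(); E=np.array(wr["extrinsics"])
print("tool",T.round(3),"cam in tool",(T.T@(E[:3,3]-st["position"])).round(3),(T.T@E[:3,:3]).round(3),wr["fx"],wr["cx"],wr["cy"])
E
```

```text
mat [array([0.385, 0.448, 0.003]), array([0.613, 0.419, 0.003]), array([0.579, 0.187, 0.003]), array([0.351, 0.219, 0.003])] [0.482 0.318 0.003]
lid 335.5998229980469 160.72842407226562 34.020545959472656 [ 0.5949 -0.0487  0.139 ] diam 0.1896662016454031
small 416.3081970214844 156.5936737060547 23.92802619934082 [ 0.6108 -0.2754  0.139 ] diam 0.1333999121444732
large 421.19073486328125 296.5749206542969 46.298336029052734 [ 0.2216 -0.291   0.139 ] diam 0.25811547961616144
rack ((427.94189453125, 220.20899963378906), (62.39944076538086, 23.307716369628906), 1.5074357986450195) [ 0.4347 -0.3254  0.06  ] [array([ 0.401, -0.233,  0.06 ]), array([ 0.47 , -0.234,  0.06 ]), array([ 0.468, -0.418,  0.06 ]), array([ 0.4  , -0.416,  0.06 ])]
knob 336.42424242424244 160.95454545454544 [15 13 14 15 66] [ 0.59   -0.0501  0.17  ]
tool [[-0.952  0.306 -0.   ]
 [ 0.306  0.952 -0.   ]
 [ 0.    -0.    -1.   ]] cam in tool [ 0.078 -0.     0.03 ] [[ 0.001 -0.953 -0.303]
 [ 1.     0.     0.002]
 [-0.002 -0.303  0.953]] 309.70691628693146 320.52668557841696 196.79994166427042
```

View pics/c1.png

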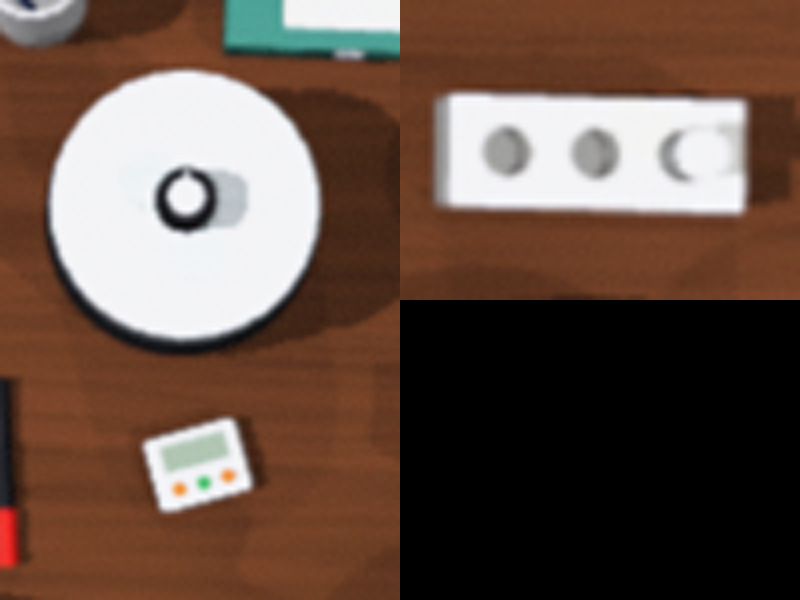

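The crop shows the rotor's lid with its knob at top pixel (336.3,159.5), and the rack's two empty holes at (411.4,220.4) and (429.4,220.6). The choice is confirmed, so I start the approach with one call and check the sign of q7.

>>> {"fn": "move_arm", "kwargs": {"deltas": [{"rot": [0, 0, -7], "delta_pos": [14, -22, 0], "claw": 1}, {"rot": [0, 0, -14], "delta_pos": [28, -44, 0], "claw": 1}, {"rot": [0, 0, -21], "delta_pos": [42, -66, 0], "claw": 1}, {"rot": [0, 0, -28], "delta_pos": [56, -88, 0], "claw": 1}, {"rot": [0, 0, -35], "delta_pos": [70, -110, 0], "claw": 1}], "newtons": 40}}

```text
t: 1.92
position: [0.2617, 0.4839, 0.4048]
tool_rot: [-1.405, -2.809, -0.0]
ft_force: [0.1, 1.1, -0.4]
opening: 0.0855
grasp_force: 0.0
```

```bash
python3 -c "
from h import *
s=r.get_state();print(s['t'],s['qpos'].round(3),s['position'].round(4),R.from_rotvec(s['tool_rot']).as_matrix()[:,1].round(3))"
```

```text
1.9167 [-1.257  0.22   0.148  1.586 -0.033  1.338 -0.462] [0.2617 0.4839 0.4048] [0.8 0.6 0. ]
```

>>> {"fn": "move_arm", "kwargs": {"deltas": [{"rot": [0, 0, -7], "delta_pos": [13, -21, 0], "claw": 1}, {"rot": [0, 0, -14], "delta_pos": [26, -42, 0], "claw": 1}, {"rot": [0, 0, -21], "delta_pos": [40, -64, 0], "claw": 1}, {"rot": [0, 0, -28], "delta_pos": [53, -86, 0], "claw": 1}, {"rot": [0, 0, -35], "delta_pos": [66, -107, 0], "claw": 1}]}}

```text
t: 2.33
position: [0.3277, 0.3767, 0.4049]
tool_rot: [-2.185, -2.257, -0.001]
ft_force: [0.5, -0.0, -0.9]
opening: 0.0859
grasp_force: 0.0
```

>>> {"fn": "move_arm", "kwargs": {"deltas": [{"rot": [0, 0, -7], "delta_pos": [13, -21, 0], "claw": 1}, {"rot": [0, 0, -14], "delta_pos": [26, -42, 0], "claw": 1}, {"rot": [0, 0, -21], "delta_pos": [40, -64, 0], "claw": 1}, {"rot": [0, 0, -28], "delta_pos": [53, -86, 0], "claw": 1}, {"rot": [0, 0, -35], "delta_pos": [66, -107, 0], "claw": 1}]}}

```text
t: 2.75
position: [0.3936, 0.2697, 0.4049]
tool_rot: [-2.763, -1.495, -0.001]
ft_force: [0.0, 0.1, -0.2]
opening: 0.0852
grasp_force: 0.0
```

>>> {"fn": "move_arm", "kwargs": {"deltas": [{"rot": [0, 0, -7], "delta_pos": [13, -21, 0], "claw": 1}, {"rot": [0, 0, -14], "delta_pos": [26, -42, 0], "claw": 1}, {"rot": [0, 0, -21], "delta_pos": [40, -64, 0], "claw": 1}, {"rot": [0, 0, -28], "delta_pos": [53, -86, 0], "claw": 1}, {"rot": [0, 0, -35], "delta_pos": [66, -107, 0], "claw": 1}]}}

```text
t: 3.17
position: [0.4596, 0.1627, 0.405]
tool_rot: [-3.084, -0.595, -0.001]
ft_force: [0.4, 0.1, 0.2]
opening: 0.0853
grasp_force: 0.0
```

>>> {"fn": "move_arm", "kwargs": {"deltas": [{"rot": [0, 0, -7], "delta_pos": [13, -21, 0], "claw": 1}, {"rot": [0, 0, -14], "delta_pos": [26, -42, 0], "claw": 1}, {"rot": [0, 0, -21], "delta_pos": [40, -64, 0], "claw": 1}, {"rot": [0, 0, -28], "delta_pos": [53, -86, 0], "claw": 1}, {"rot": [0, 0, -35], "delta_pos": [66, -107, 0], "claw": 1}]}}

```text
t: 3.58
position: [0.5255, 0.0558, 0.405]
tool_rot: [-3.12, 0.36, -0.001]
ft_force: [1.2, 0.3, 0.4]
opening: 0.0849
grasp_force: 0.0
```

>>> {"fn": "move_arm", "kwargs": {"deltas": [{"rot": [0, 0, -7], "delta_pos": [13, -21, 0], "claw": 1}, {"rot": [0, 0, -14], "delta_pos": [26, -42, 0], "claw": 1}, {"rot": [0, 0, -21], "delta_pos": [40, -64, 0], "claw": 1}, {"rot": [0, 0, -28], "delta_pos": [53, -86, 0], "claw": 1}, {"rot": [0, 0, -35], "delta_pos": [66, -107, 0], "claw": 1}]}}

```text
t: 4.0
position: [0.5916, -0.051, 0.4048]
tool_rot: [-2.868, 1.281, -0.001]
ft_force: [0.4, 0.4, -0.7]
opening: 0.0855
grasp_force: 0.0
```

```bash
python3 -c "
from h import *
w=r.snapshot('wrist'); save(w,'w1')
s=r.get_state();print(s['t'],s['qpos'].round(3),s['position'].round(4),R.from_rotvec(s['tool_rot']).as_matrix()[:,1].round(3))
im=w['image']; d=(im.max(2)<60).astype(np.uint8); cc=cv2.connectedComponentsWithStats(d)
for a,c in zip(cc[2][1:],cc[3][1:]):
  if a[4]>150: print(a,c.round(1),onz(w,*c,.165,True).round(4))
"
```

```text
4.05 [-0.586  0.405  0.853  1.488 -0.304  1.386 -2.143] [ 0.5924 -0.0554  0.4047] [-0.754 -0.657  0.001]
[  29    0  141  144 7511] [90.9 59.8] [ 0.8145 -0.0213  0.165 ]
[428   0  32  14 295] [442.7   5.4] [ 0.6291 -0.2212  0.165 ]
[249  19  51  54 243] [274.   45.7] [ 0.6922 -0.1168  0.165 ]
[105 107  20  17 211] [114.7 115.5] [ 0.7633 -0.0008  0.165 ]
[286 176  61  47 803] [317.  189.7] [ 0.604  -0.0612  0.165 ]
[ 595  203   40   46 1145] [612.6 224. ] [ 0.3425 -0.2476  0.165 ]
[   64   252   515   148 36886] [317.4 350.8] [0.4996 0.0557 0.165 ]
[  4 273  35  42 958] [ 21.2 291.9] [0.8069 0.3077 0.165 ]
[323 296  49  31 457] [348.8 310.4] [5.13e-01 4.00e-04 1.65e-01]
[ 572  316   68   83 2339] [614.2 363.1] [ 0.0032 -0.177   0.165 ]
```

View pics/w1.png

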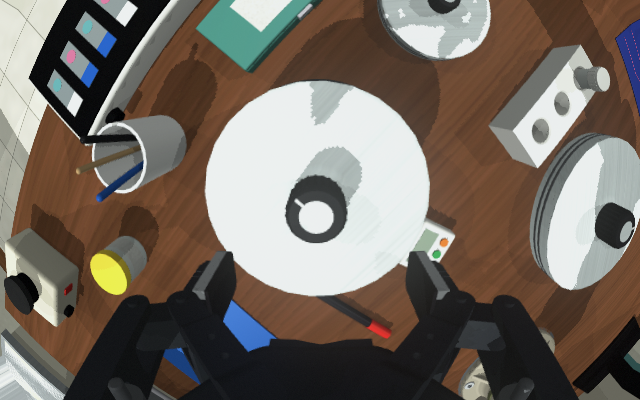

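The wrist view shows the knob's white top at (316,216), midway between the fingers. Next I refine its position with the arm at rest.

```bash
python3 -c "
from h import *
w=r.snapshot('wrist'); s=r.get_state()
hsv=cv2.cvtColor(w['image'],cv2.COLOR_RGB2HSV); d=cv2.inRange(hsv,(0,0,120),(180,60,255)); cc=cv2.connectedComponentsWithStats(d)
for a,c in zip(cc[2][1:],cc[3][1:]):
  if 400<a[4]<2500 and abs(c[0]-316)<40: print(a,c.round(1),onz(w,*c,.176,True).round(4))
c=max(cv2.findContours(d[60:320,180:450].copy(),0,2)[0],key=cv2.contourArea)
h=cv2.convexHull(c).reshape(-1,2)+[180,60]
P=np.array([onz(w,*q,.139,True)[:2] for q in h]).astype(np.float32); print('lid',cv2.minEnclosingCircle(P), cv2.fitEllipse(P*1000))
print(s['t'],s['position'].round(4),s['qpos'].round(2))"
```

```text
[290 205  40  35 973] [311.3 222.4] [ 0.5944 -0.0485  0.176 ]
lid ((0.5778502225875854, -0.054836709052324295), 0.11113125085830688) ((583.7079467773438, -52.661190032958984), (184.59332275390625, 217.31605529785156), 109.42790222167969)
4.1 [ 0.5917 -0.054   0.4047] [-0.59  0.4   0.85  1.49 -0.3   1.39 -2.14]
```

>>> {"fn": "move_arm", "kwargs": {"deltas": [{"rot": [0, 0, 0], "delta_pos": [3, 1.5, -30], "claw": 1}, {"rot": [0, 0, 0], "delta_pos": [3, 1.5, -60], "claw": 1}, {"rot": [0, 0, 0], "delta_pos": [3, 1.5, -80], "claw": 1}, {"rot": [0, 0, 0], "delta_pos": [3, 1.5, -88], "claw": 1}, {"rot": [0, 0, 0], "delta_pos": [3, 1.5, -88], "claw": 1}]}}

```text
t: 4.52
position: [0.5935, -0.0475, 0.3148]
tool_rot: [2.872, -1.27, -0.005]
ft_force: [-0.7, 0.2, 0.6]
opening: 0.0854
grasp_force: 0.0
```

>>> {"fn": "move_arm", "kwargs": {"deltas": [{"rot": [0, 0, 0], "delta_pos": [0, 0, 0], "claw": 0.3}, {"rot": [0, 0, 0], "delta_pos": [0, 0, 0], "claw": 0.3}, {"rot": [0, 0, 0], "delta_pos": [0, 0, 0], "claw": 0.3}, {"rot": [0, 0, 0], "delta_pos": [0, 0, 0], "claw": 0.3}, {"rot": [0, 0, 0], "delta_pos": [0, 0, 0], "claw": 0.3}], "newtons": 50}}

```text
t: 4.93
position: [0.5946, -0.0486, 0.3185]
tool_rot: [-2.871, 1.272, -0.004]
ft_force: [-1.7, 0.4, 5.5]
opening: 0.0428
grasp_force: 50.7
```

>>> {"fn": "move_arm", "kwargs": {"deltas": [{"rot": [0, 0, 0], "delta_pos": [0, 0, 0], "claw": 0.3}, {"rot": [0, 0, 0], "delta_pos": [0, 0, 0], "claw": 0.3}, {"rot": [0, 0, 0], "delta_pos": [0, 0, 0], "claw": 0.3}, {"rot": [0, 0, 0], "delta_pos": [0, 0, 0], "claw": 0.3}, {"rot": [0, 0, 0], "delta_pos": [0, 0, 0], "claw": 0.3}], "newtons": 50}}

```text
t: 5.35
position: [0.5946, -0.0487, 0.3185]
tool_rot: [-2.871, 1.272, -0.004]
ft_force: [-1.2, -0.9, 6.0]
opening: 0.0428
grasp_force: 50.7
```

>>> {"fn": "move_arm", "kwargs": {"deltas": [{"rot": [0, 0, 7], "delta_pos": [0, 0, 1.5], "claw": 0.3}, {"rot": [0, 0, 14], "delta_pos": [0, 0, 2], "claw": 0.3}, {"rot": [0, 0, 21], "delta_pos": [0, 0, 2.5], "claw": 0.3}, {"rot": [0, 0, 28], "delta_pos": [0, 0, 3], "claw": 0.3}, {"rot": [0, 0, 35], "delta_pos": [0, 0, 3.5], "claw": 0.3}]}}

```text
t: 5.77
position: [0.594, -0.0484, 0.3205]
tool_rot: [-3.123, 0.341, -0.0]
ft_force: [0.2, -0.4, -2.2]
opening: 0.0429
grasp_force: 51.0
```

```bash
python3 -c "
from h import *
s=r.get_state();print(s['t'],s['qpos'].round(3),s['position'].round(4),s['torque'].round(2),s['ft_force'].round(1))"
```

```text
5.7667 [-0.483  0.434  0.681  1.598 -0.287  1.211 -1.535] [ 0.594  -0.0484  0.3205] [ 0.    0.02 -0.03] [ 0.2 -0.4 -2.2]
```

>>> {"fn": "move_arm", "kwargs": {"deltas": [{"rot": [0, 0, 7], "delta_pos": [0, 0, 0.4], "claw": 0.3}, {"rot": [0, 0, 14], "delta_pos": [0, 0, 0.7], "claw": 0.3}, {"rot": [0, 0, 21], "delta_pos": [0, 0, 1.1], "claw": 0.3}, {"rot": [0, 0, 28], "delta_pos": [0, 0, 1.4], "claw": 0.3}, {"rot": [0, 0, 35], "delta_pos": [0, 0, 1.8], "claw": 0.3}]}}

```text
t: 6.18
position: [0.594, -0.0485, 0.3223]
tool_rot: [3.081, 0.614, 0.0]
ft_force: [-0.2, 0.5, -3.1]
opening: 0.0427
grasp_force: 51.0
```

>>> {"fn": "move_arm", "kwargs": {"deltas": [{"rot": [0, 0, 7], "delta_pos": [0, 0, 0.4], "claw": 0.3}, {"rot": [0, 0, 14], "delta_pos": [0, 0, 0.7], "claw": 0.3}, {"rot": [0, 0, 21], "delta_pos": [0, 0, 1.1], "claw": 0.3}, {"rot": [0, 0, 28], "delta_pos": [0, 0, 1.4], "claw": 0.3}, {"rot": [0, 0, 35], "delta_pos": [0, 0, 1.8], "claw": 0.3}]}}

```text
t: 6.6
position: [0.594, -0.0486, 0.3241]
tool_rot: [2.754, 1.512, 0.0]
ft_force: [-0.1, 0.4, -3.5]
opening: 0.0427
grasp_force: 51.0
```

>>> {"fn": "move_arm", "kwargs": {"deltas": [{"rot": [0, 0, 7], "delta_pos": [0, 0, 0.4], "claw": 0.3}, {"rot": [0, 0, 14], "delta_pos": [0, 0, 0.7], "claw": 0.3}, {"rot": [0, 0, 21], "delta_pos": [0, 0, 1.1], "claw": 0.3}, {"rot": [0, 0, 28], "delta_pos": [0, 0, 1.4], "claw": 0.3}, {"rot": [0, 0, 35], "delta_pos": [0, 0, 1.8], "claw": 0.3}]}}

```text
t: 7.02
position: [0.594, -0.0486, 0.3259]
tool_rot: [2.172, 2.27, -0.0]
ft_force: [-0.5, -0.5, -2.3]
opening: 0.0422
grasp_force: 51.0
```

```bash
python3 -c "
from h import *
s=r.get_state();print(s['t'],s['qpos'].round(3),s['position'].round(4),s['torque'].round(2),s['ft_force'].round(1))"
```

```text
7.0167 [-0.233  0.379  0.338  1.58  -0.132  1.205  0.175] [ 0.594  -0.0486  0.3259] [ 0.01 -0.04  0.07] [-0.5 -0.5 -2.3]
```

>>> {"fn": "move_arm", "kwargs": {"deltas": [{"rot": [0, 0, 7], "delta_pos": [0, 0, 0.4], "claw": 0.3}, {"rot": [0, 0, 14], "delta_pos": [0, 0, 0.7], "claw": 0.3}, {"rot": [0, 0, 21], "delta_pos": [0, 0, 1.1], "claw": 0.3}, {"rot": [0, 0, 28], "delta_pos": [0, 0, 1.4], "claw": 0.3}, {"rot": [0, 0, 35], "delta_pos": [0, 0, 1.8], "claw": 0.3}]}}

```text
t: 7.43
position: [0.594, -0.0487, 0.3276]
tool_rot: [1.389, 2.818, -0.0]
ft_force: [-0.0, 0.0, -3.4]
opening: 0.0426
grasp_force: 51.0
```

>>> {"fn": "move_arm", "kwargs": {"deltas": [{"rot": [0, 0, 7], "delta_pos": [0, 0, 0.4], "claw": 0.3}, {"rot": [0, 0, 14], "delta_pos": [0, 0, 0.7], "claw": 0.3}, {"rot": [0, 0, 21], "delta_pos": [0, 0, 1.1], "claw": 0.3}, {"rot": [0, 0, 28], "delta_pos": [0, 0, 1.4], "claw": 0.3}, {"rot": [0, 0, 35], "delta_pos": [0, 0, 1.8], "claw": 0.3}]}}

```text
t: 7.85
position: [0.594, -0.0487, 0.3294]
tool_rot: [-0.477, -3.105, 0.001]
ft_force: [-1.0, -0.4, -3.5]
opening: 0.0428
grasp_force: 51.0
```

>>> {"fn": "move_arm", "kwargs": {"deltas": [{"rot": [0, 0, 7], "delta_pos": [0, 0, 0.4], "claw": 0.3}, {"rot": [0, 0, 14], "delta_pos": [0, 0, 0.7], "claw": 0.3}, {"rot": [0, 0, 21], "delta_pos": [0, 0, 1.1], "claw": 0.3}, {"rot": [0, 0, 28], "delta_pos": [0, 0, 1.4], "claw": 0.3}, {"rot": [0, 0, 35], "delta_pos": [0, 0, 1.8], "claw": 0.3}]}}

```text
t: 8.27
position: [0.594, -0.0487, 0.3312]
tool_rot: [0.478, -3.105, 0.001]
ft_force: [-0.1, 0.2, -3.2]
opening: 0.0425
grasp_force: 51.0
```

```bash
python3 -c "
from h import *
s=r.get_state();print(s['t'],s['qpos'].round(3),s['position'].round(4),s['torque'].round(2),s['ft_force'].round(1))"
```

```text
8.2667 [-0.     0.364  0.037  1.562 -0.014  1.215  1.915] [ 0.594  -0.0487  0.3312] [-0.04  0.    0.05] [-0.1  0.2 -3.2]
```

>>> {"fn": "move_arm", "kwargs": {"deltas": [{"rot": [0, 0, 5], "delta_pos": [0, 0, 0.5], "claw": 0.3}, {"rot": [0, 0, 10], "delta_pos": [0, 0, 1], "claw": 0.3}, {"rot": [0, 0, 10], "delta_pos": [0, 0, 3], "claw": 0.3}, {"rot": [0, 0, 10], "delta_pos": [0, 0, 5], "claw": 0.3}, {"rot": [0, 0, 10], "delta_pos": [0, 0, 8], "claw": 0.3}]}}

```text
t: 8.68
position: [0.594, -0.0486, 0.3392]
tool_rot: [0.734, -3.054, 0.0]
ft_force: [-0.3, -0.2, -2.9]
opening: 0.0427
grasp_force: 51.1
```

>>> {"fn": "move_arm", "kwargs": {"deltas": [{"rot": [0, 0, 0], "delta_pos": [0, 0, 10], "claw": 0.3}, {"rot": [0, 0, 0], "delta_pos": [0, 0, 25], "claw": 0.3}, {"rot": [0, 0, 0], "delta_pos": [0, 0, 40], "claw": 0.3}, {"rot": [0, 0, 0], "delta_pos": [-6, 20, 50], "claw": 0.3}, {"rot": [0, 0, 0], "delta_pos": [-16, 52, 50], "claw": 0.3}]}}

```text
t: 9.1
position: [0.579, -0.0003, 0.3926]
tool_rot: [-0.724, 3.052, -0.006]
ft_force: [1.2, 0.7, -3.5]
opening: 0.0429
grasp_force: 51.5
```

>>> {"fn": "move_arm", "kwargs": {"deltas": [{"rot": [0, 0, 0], "delta_pos": [-11, 36, 0], "claw": 0.3}, {"rot": [0, 0, 0], "delta_pos": [-22, 72, 0], "claw": 0.3}, {"rot": [0, 0, 0], "delta_pos": [-33, 108, 0], "claw": 0.3}, {"rot": [0, 0, 0], "delta_pos": [-44, 144, 0], "claw": 0.3}, {"rot": [0, 0, 0], "delta_pos": [-55, 180, 0], "claw": 0.3}]}}

```text
t: 9.52
position: [0.5223, 0.1851, 0.3903]
tool_rot: [-0.736, 3.053, -0.0]
ft_force: [-0.0, 0.4, -1.9]
opening: 0.0427
grasp_force: 51.5
```

>>> {"fn": "move_arm", "kwargs": {"deltas": [{"rot": [0, 0, 0], "delta_pos": [-11, 36, -15], "claw": 0.3}, {"rot": [0, 0, 0], "delta_pos": [-22, 72, -35], "claw": 0.3}, {"rot": [0, 0, 0], "delta_pos": [-33, 108, -60], "claw": 0.3}, {"rot": [0, 0, 0], "delta_pos": [-41, 134, -85], "claw": 0.3}, {"rot": [0, 0, 0], "delta_pos": [-41, 134, -115], "claw": 0.3}]}}

```text
t: 9.93
position: [0.4784, 0.3258, 0.2751]
tool_rot: [-0.751, 3.048, 0.01]
ft_force: [-0.7, 1.5, -3.2]
opening: 0.0428
grasp_force: 51.6
```

```bash
python3 -c "
from h import *
s=r.get_state();print(s['t'],s['qpos'].round(3),s['position'].round(4),s['ft_force'].round(1))
c=r.snapshot('scene');save(c,'s2')
t=r.snapshot('top');hsv=cv2.cvtColor(t['image'],cv2.COLOR_RGB2HSV)
for n in ['sample','balance','sample_cap']: print(n,box(n,t),box(n,c))
z=cv2.resize(t['image'][110:210,285:385],(400,400),interpolation=2)
z2=cv2.resize(c['image'][200:300,270:370],(400,400),interpolation=2)
cv2.imwrite('pics/c2.png',np.hstack([z,z2])[:,:,::-1])
for nm,I in (('top',t),('scene',c)):
  h=cv2.cvtColor(I['image'],cv2.COLOR_RGB2HSV); m=cv2.inRange(h,(0,140,80),(8,255,255))|cv2.inRange(h,(172,140,80),(180,255,255))
  cc=cv2.connectedComponentsWithStats(m)
  for a,q in zip(cc[2][1:],cc[3][1:]):
    if a[4]>25: print(nm,a,q.round(1),onz(I,*q,.118).round(4))
"
```

```text
9.9333 [-0.484  0.389 -0.211  1.666  0.085  1.09   1.335] [0.4784 0.3258 0.2751] [-0.7  1.5 -3.2]
sample [(0.67, 218, 199, 50, 57), (0.56, 339, 146, 8, 16), (0.5, 220, 202, 79, 86)] [(0.66, 330, 258, 17, 21)]
balance [(0.56, 334, 179, 13, 17)] [(0.57, 328, 257, 17, 22), (0.45, 314, 224, 16, 10)]
sample_cap [(0.49, 339, 146, 11, 20)] [(0.64, 328, 257, 13, 23)]
top [333 143  12  12 110] [338.1 148.4] [ 0.6334 -0.0559  0.118 ]
top [288 236   8  17 112] [291.1 244.1] [0.3587 0.0723 0.118 ]
scene [309 161  14  15 111] [315.  167.6] [0.4166 0.0431 0.118 ]
scene [321 246  14  12 137] [327.4 251.6] [ 0.6343 -0.0557  0.118 ]
```

View pics/c2.png

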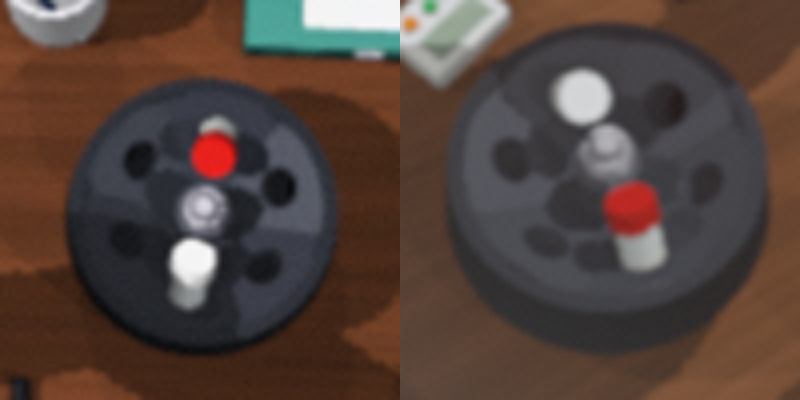

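The crops show the red cap at top pixel (338,148) and the balance tube opposite, so the rotor yaw is about -10°. Next I set the lid down.

>>> {"fn": "move_arm", "kwargs": {"deltas": [{"rot": [0, 0, 0], "delta_pos": [0, 0, -15], "claw": 0.3}, {"rot": [0, 0, 0], "delta_pos": [0, 0, -30], "claw": 0.3}, {"rot": [0, 0, 0], "delta_pos": [0, 0, -42], "claw": 0.3}, {"rot": [0, 0, 0], "delta_pos": [0, 0, -50], "claw": 0.3}, {"rot": [0, 0, 0], "delta_pos": [0, 0, -52], "claw": 0.3}]}}

```text
t: 10.75
position: [0.482, 0.317, 0.2209]
tool_rot: [0.737, -3.052, 0.001]
ft_force: [-0.2, -0.7, -3.1]
opening: 0.0427
grasp_force: 51.9
```

>>> {"fn": "move_arm", "kwargs": {"deltas": [{"rot": [0, 0, 0], "delta_pos": [0, 0, -1], "claw": 0.3}, {"rot": [0, 0, 0], "delta_pos": [0, 0, -2], "claw": 0.3}, {"rot": [0, 0, 0], "delta_pos": [0, 0, -3], "claw": 0.3}, {"rot": [0, 0, 0], "delta_pos": [0, 0, -4], "claw": 0.3}, {"rot": [0, 0, 0], "delta_pos": [0, 0, -4], "claw": 0.3}]}}

```text
t: 11.17
position: [0.4823, 0.3178, 0.2186]
tool_rot: [-0.738, 3.052, 0.001]
ft_force: [0.4, 0.2, -1.1]
opening: 0.0424
grasp_force: 52.0
```

>>> {"fn": "move_arm", "kwargs": {"deltas": [{"rot": [0, 0, 0], "delta_pos": [0, 0, -1], "claw": 0.3}, {"rot": [0, 0, 0], "delta_pos": [0, 0, -1.5], "claw": 0.3}, {"rot": [0, 0, 0], "delta_pos": [0, 0, -1.5], "claw": 0.3}, {"rot": [0, 0, 0], "delta_pos": [0, 0, -1.5], "claw": 0.8}, {"rot": [0, 0, 0], "delta_pos": [0, 0, -1.5], "claw": 1}]}}

```text
t: 11.58
position: [0.4823, 0.3178, 0.2171]
tool_rot: [-0.738, 3.052, 0.001]
ft_force: [-0.3, -0.2, -0.2]
opening: 0.0653
grasp_force: 0.0
```

>>> {"fn": "move_arm", "kwargs": {"deltas": [{"rot": [0, 0, 0], "delta_pos": [0, 0, 0], "claw": 1}, {"rot": [0, 0, 0], "delta_pos": [0, 0, 0], "claw": 1}, {"rot": [0, 0, 0], "delta_pos": [0, 0, 0], "claw": 1}, {"rot": [0, 0, 0], "delta_pos": [0, 0, 15], "claw": 1}, {"rot": [0, 0, 0], "delta_pos": [0, 0, 45], "claw": 1}]}}

```text
t: 12.0
position: [0.4809, 0.3166, 0.2581]
tool_rot: [0.737, -3.046, 0.004]
ft_force: [0.7, 0.4, -0.3]
opening: 0.0854
grasp_force: 0.0
```

```bash
python3 -c "
from h import *
s=r.get_state();print(s['t'],s['qpos'].round(3),s['position'].round(4),s['opening'],s['ft_force'].round(1), R.from_rotvec(s['tool_rot']).as_matrix().round(3).tolist())"
```

```text
12.0 [-0.477  0.405 -0.202  1.685  0.09   1.068  1.338] [0.4809 0.3166 0.2581] 0.0853715363601688 [ 0.7  0.4 -0.3] [[-0.889, -0.457, -0.006], [-0.457, 0.889, -0.004], [0.008, -0.001, -1.0]]
```

>>> {"fn": "move_arm", "kwargs": {"deltas": [{"rot": [0, 0, -7], "delta_pos": [0, 0, 25], "claw": 0.6}, {"rot": [0, 0, -14], "delta_pos": [2, -25, 50], "claw": 0.6}, {"rot": [0, 0, -21], "delta_pos": [6, -62, 66], "claw": 0.6}, {"rot": [0, 0, -28], "delta_pos": [10, -102, 66], "claw": 0.6}, {"rot": [0, 0, -35], "delta_pos": [14, -142, 66], "claw": 0.6}]}}

```text
t: 12.42
position: [0.4963, 0.1746, 0.329]
tool_rot: [0.221, 3.131, 0.002]
ft_force: [0.6, -0.6, 0.1]
opening: 0.0513
grasp_force: 0.0
```

>>> {"fn": "move_arm", "kwargs": {"deltas": [{"rot": [-1.0, -5.9, -0.4], "delta_pos": [4, -40, 0], "claw": 0.6}, {"rot": [-2.1, -11.8, -0.8], "delta_pos": [8, -80, 0], "claw": 0.6}, {"rot": [-3.1, -17.7, -1.2], "delta_pos": [12, -120, 0], "claw": 0.6}, {"rot": [-4.2, -23.6, -1.6], "delta_pos": [16, -160, 0], "claw": 0.6}, {"rot": [-5.2, -29.5, -2], "delta_pos": [18, -200, 0], "claw": 0.6}]}}

```text
t: 12.83
position: [0.514, -0.0262, 0.3281]
tool_rot: [0.224, 2.605, -0.076]
ft_force: [0.8, -0.3, -0.4]
opening: 0.0511
grasp_force: 0.0
```

>>> {"fn": "move_arm", "kwargs": {"deltas": [{"rot": [0, 0, 0], "delta_pos": [0, -10, 0], "claw": 0.6}, {"rot": [0, 0, 0], "delta_pos": [0, -10, 0], "claw": 0.6}, {"rot": [0, 0, 0], "delta_pos": [0, -10, 0], "claw": 0.6}, {"rot": [0, 0, 0], "delta_pos": [0, -10, 0], "claw": 0.6}, {"rot": [0, 0, 0], "delta_pos": [0, -10, 0], "claw": 0.6}]}}

```text
t: 13.25
position: [0.5144, -0.0327, 0.3275]
tool_rot: [0.222, 2.612, -0.073]
ft_force: [-0.4, 0.5, 0.1]
opening: 0.0514
grasp_force: 0.0
```

```bash
python3 -c "
from h import *
w=r.snapshot('wrist');save(w,'w3');s=r.get_state();T=R.from_rotvec(s['tool_rot']).as_matrix()
print(s['t'],s['qpos'].round(3),s['position'].round(4),s['opening'],T.round(3).tolist())
a=np.radians(-10);e=np.array([np.cos(a),np.sin(a),0]);t=np.array([-e[1],e[0],0]);u=-.5*e+np.array([0,0,.75**.5])
Rt=np.column_stack([np.cross(t,-u),t,-u]); print('rot to go deg',np.degrees(R.from_matrix(Rt@T.T).as_rotvec()).round(2))
h=cv2.cvtColor(w['image'],cv2.COLOR_RGB2HSV); m=cv2.inRange(h,(0,140,60),(8,255,255))|cv2.inRange(h,(172,140,60),(180,255,255))
cc=cv2.connectedComponentsWithStats(m)
for b,q in zip(cc[2][1:],cc[3][1:]):
    if b[4]>60: print(b,q.round(1),onz(w,*q,.118,True).round(4))
t0=r.snapshot('top'); print('lid',box('lid',t0))
"
```

```text
13.3 [-0.159  0.031  0.122  2.034  0.201  0.575  1.223] [ 0.5144 -0.0328  0.3275] 0.05138578154351604 [[-0.855, 0.171, 0.49], [0.143, 0.985, -0.094], [-0.499, -0.01, -0.867]]
rot to go deg [ 0.56 -0.18 -0.14]
[ 299  189   43   42 1410] [320.2 209.5] [ 0.6319 -0.0553  0.118 ]
[611 197  13  13  94] [617.3 202.5] [0.677  0.2505 0.118 ]
lid [(0.97, 412, 156, 46, 47), (0.72, 213, 201, 62, 62), (0.58, 420, 296, 90, 93)]
```

View pics/w3.png

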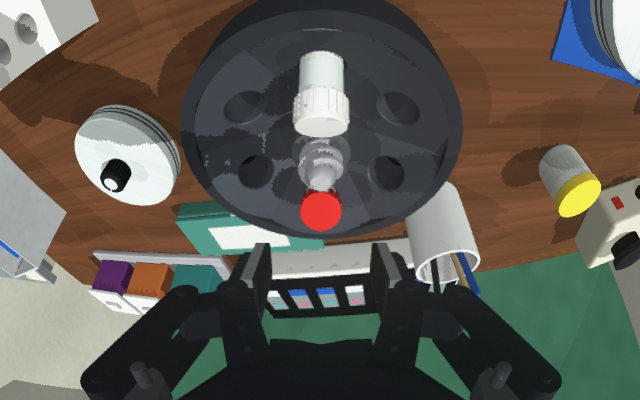

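The wrist view shows the red cap at (320,209.5), centred between the fingers and matching the predicted cap line. Approach along the slope and grip.

>>> {"fn": "move_arm", "kwargs": {"deltas": [{"rot": [0.5, 0, 0], "delta_pos": [10, -4, -17], "claw": 0.6}, {"rot": [0.5, 0, 0], "delta_pos": [20, -6, -35], "claw": 0.6}, {"rot": [0.5, 0, 0], "delta_pos": [30, -7, -52], "claw": 0.6}, {"rot": [0.5, 0, 0], "delta_pos": [36, -8, -63], "claw": 0.6}, {"rot": [0.5, 0, 0], "delta_pos": [39.4, -9, -69], "claw": 0.6}]}}

```text
t: 13.82
position: [0.5537, -0.0428, 0.2566]
tool_rot: [0.227, 2.615, -0.063]
ft_force: [0.3, 0.5, -0.1]
opening: 0.0515
grasp_force: 0.0
```

>>> {"fn": "move_arm", "kwargs": {"deltas": [{"rot": [0, 0, 0], "delta_pos": [0, 0, 0], "claw": 0.6}, {"rot": [0, 0, 0], "delta_pos": [0, 0, 0], "claw": 0.6}, {"rot": [0, 0, 0], "delta_pos": [0, 0, 0], "claw": 0.6}, {"rot": [0, 0, 0], "delta_pos": [0, 0, 0], "claw": 0.6}, {"rot": [0, 0, 0], "delta_pos": [0, 0, 0], "claw": 0.6}]}}

```text
t: 14.23
position: [0.5536, -0.0434, 0.2595]
tool_rot: [0.228, 2.61, -0.063]
ft_force: [1.0, 0.5, 0.5]
opening: 0.0512
grasp_force: 0.0
```

```bash
python3 -c "
from h import *
w=r.snapshot('wrist');save(w,'w4');s=r.get_state();T=R.from_rotvec(s['tool_rot']).as_matrix()
print(s['t'],s['qpos'].round(3),s['position'].round(4),s['ft_force'].round(1),T.round(3).tolist())
cv2.imwrite('pics/c4.png',w['image'][130:330,200:440,::-1])
"
```

```text
14.2833 [-0.134  0.204  0.137  2.015  0.159  0.414  1.26 ] [ 0.5535 -0.0434  0.2593] [ 0.4 -0.4  0.2] [[-0.854, 0.174, 0.491], [0.15, 0.985, -0.088], [-0.499, -0.001, -0.867]]
```

View pics/c4.png

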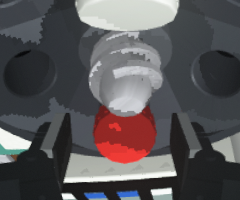

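The cap is between the fingers (crop (124,135), finger gap 68–175). Closing.

>>> {"fn": "move_arm", "kwargs": {"deltas": [{"rot": [0, 0, 0], "delta_pos": [0, 0, 0], "claw": 0.2}, {"rot": [0, 0, 0], "delta_pos": [0, 0, 0], "claw": 0.2}, {"rot": [0, 0, 0], "delta_pos": [0, 0, 0], "claw": 0.2}, {"rot": [0, 0, 0], "delta_pos": [0, 0, 0], "claw": 0.2}, {"rot": [0, 0, 0], "delta_pos": [0, 0, 0], "claw": 0.2}], "newtons": 35}}

```text
t: 14.7
position: [0.5537, -0.0432, 0.259]
tool_rot: [0.228, 2.611, -0.063]
ft_force: [-2.5, 1.5, 5.8]
opening: 0.0287
grasp_force: 34.3
```

>>> {"fn": "move_arm", "kwargs": {"deltas": [{"rot": [0, 0, 0], "delta_pos": [-2, 0.4, 3.5], "claw": 0.2}, {"rot": [0, 0, 0], "delta_pos": [-4, 0.7, 7], "claw": 0.2}, {"rot": [0, 0, 0], "delta_pos": [-6, 1, 10.5], "claw": 0.2}, {"rot": [0, 0, 0], "delta_pos": [-8, 1.4, 14], "claw": 0.2}, {"rot": [0, 0, 0], "delta_pos": [-9.8, 1.7, 17.3], "claw": 0.2}]}}

```text
t: 15.12
position: [0.5433, -0.0419, 0.276]
tool_rot: [0.229, 2.612, -0.063]
ft_force: [-0.0, 0.2, -0.9]
opening: 0.0283
grasp_force: 34.5
```

>>> {"fn": "move_arm", "kwargs": {"deltas": [{"rot": [0, 0, 0], "delta_pos": [-5, 0.9, 8.7], "claw": 0.2}, {"rot": [0, 0, 0], "delta_pos": [-9.8, 1.7, 17.3], "claw": 0.2}, {"rot": [0, 0, 0], "delta_pos": [-14.8, 2.6, 26], "claw": 0.2}, {"rot": [0, 0, 0], "delta_pos": [-19.7, 3.5, 34.6], "claw": 0.2}, {"rot": [0, 0, 0], "delta_pos": [-24.6, 4.3, 43.3], "claw": 0.2}]}}

```text
t: 15.53
position: [0.5185, -0.0374, 0.3203]
tool_rot: [0.228, 2.611, -0.063]
ft_force: [-1.0, 0.4, -1.4]
opening: 0.0284
grasp_force: 34.6
```

>>> {"fn": "move_arm", "kwargs": {"deltas": [{"rot": [0, 0, 0], "delta_pos": [-5, 0.9, 9], "claw": 0.2}, {"rot": [0, 0, 0], "delta_pos": [-9.8, 1.7, 22], "claw": 0.2}, {"rot": [0, 0, 0], "delta_pos": [-14.8, 2.6, 36], "claw": 0.2}, {"rot": [0, 0, 0], "delta_pos": [-19.7, 3.5, 48], "claw": 0.2}, {"rot": [0, 0, 0], "delta_pos": [-24.6, 4.3, 60], "claw": 0.2}]}}

```text
t: 15.95
position: [0.4938, -0.0331, 0.3804]
tool_rot: [0.228, 2.611, -0.063]
ft_force: [0.9, 0.7, -0.6]
opening: 0.0284
grasp_force: 34.6
```

```bash
python3 -c "
from h import *
s=r.get_state();T=R.from_rotvec(s['tool_rot']).as_matrix()
print(s['t'],s['qpos'].round(3),s['position'].round(4),s['ft_force'].round(1),s['opening'],T.round(3).tolist())
t=r.snapshot('top'); im=t['image']
for q in [(411.4,220.4),(429.4,220.6)]: print(onz(t,*q,.06).round(4))
g=cv2.cvtColor(im,cv2.COLOR_RGB2GRAY)[208:234,394:464]
d=((g<185)&(g>100)).astype(np.uint8); cc=cv2.connectedComponentsWithStats(d)
for b,q in zip(cc[2][1:],cc[3][1:]):
  if b[4]>25: print(b,(q+[394,208]).round(1),onz(t,*(q+[394,208]),.06).round(4))
save(t,'top5')
sc=r.snapshot('scene'); g=sc['image'][222:292,145:240]; print(sc['shot']); cv2.imwrite('pics/c5.png',cv2.resize(np.vstack([g]),(760,560),interpolation=2)[:,:,::-1])
"
```

```text
15.95 [-0.161 -0.07   0.119  2.005  0.181  0.702  1.247] [ 0.4938 -0.0331  0.3804] [ 0.9  0.7 -0.6] 0.028407844284596584 [[-0.854, 0.174, 0.491], [0.15, 0.985, -0.088], [-0.498, -0.001, -0.867]]
[ 0.4332 -0.2767  0.06  ]
[ 0.4336 -0.3297  0.06  ]
[ 3  0 21 24 89] [400.8 220.4] [ 0.4328 -0.2456  0.06  ]
[ 25   1  40  24 355] [438.1 219.8] [ 0.4364 -0.3552  0.06  ]
[13  7  9 10 67] [411.  219.9] [ 0.4348 -0.2756  0.06  ]
13
```

View pics/c5.png

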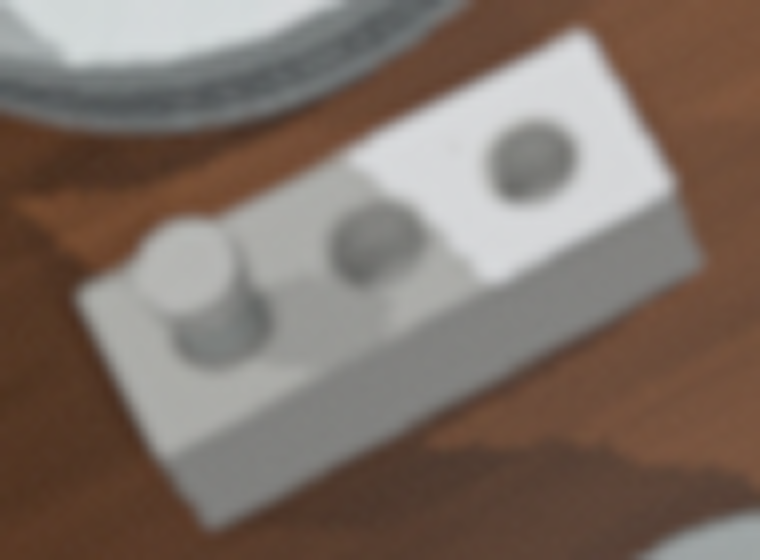

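The rack crop shows the end hole at crop (533,160), the middle hole at (378,243), and the rack tube at the far end. I choose the end hole, about (0.4335,-0.276). Next I bring the tube upright on the way there.

>>> {"fn": "move_arm", "kwargs": {"deltas": [{"rot": [1.0, 5.9, 0], "delta_pos": [-6, -30, 0], "claw": 0.2}, {"rot": [2.1, 11.8, 0], "delta_pos": [-12, -60, 0], "claw": 0.2}, {"rot": [3.2, 17.6, 0], "delta_pos": [-20, -90, 0], "claw": 0.2}, {"rot": [4.2, 23.5, 0], "delta_pos": [-28, -120, 0], "claw": 0.2}, {"rot": [5.3, 29.4, 0], "delta_pos": [-36, -150, 0], "claw": 0.2}]}}

```text
t: 16.47
position: [0.4579, -0.1844, 0.3792]
tool_rot: [-0.273, -3.125, -0.003]
ft_force: [1.0, -0.9, -1.4]
opening: 0.0289
grasp_force: 34.6
```

>>> {"fn": "move_arm", "kwargs": {"deltas": [{"rot": [0, 0, 0], "delta_pos": [-8, -30, 0], "claw": 0.2}, {"rot": [0, 0, 0], "delta_pos": [-16, -60, 0], "claw": 0.2}, {"rot": [0, 0, 0], "delta_pos": [-22, -85, 0], "claw": 0.2}, {"rot": [0, 0, 0], "delta_pos": [-25, -92.6, 0], "claw": 0.2}, {"rot": [0, 0, 0], "delta_pos": [-25, -92.6, 0], "claw": 0.2}]}}

```text
t: 16.88
position: [0.4321, -0.2782, 0.3786]
tool_rot: [-0.281, -3.128, 0.001]
ft_force: [0.2, 0.1, -0.5]
opening: 0.0284
grasp_force: 34.6
```

>>> {"fn": "move_arm", "kwargs": {"deltas": [{"rot": [0, 0, 0], "delta_pos": [0, 0, -5], "claw": 0.2}, {"rot": [0, 0, 0], "delta_pos": [0, 0, -15], "claw": 0.2}, {"rot": [0, 0, 0], "delta_pos": [0, 0, -25], "claw": 0.2}, {"rot": [0, 0, 0], "delta_pos": [0, 0, -25], "claw": 0.2}, {"rot": [0, 0, 0], "delta_pos": [0, 0, -25], "claw": 0.2}]}}

```text
t: 17.3
position: [0.4337, -0.2745, 0.3529]
tool_rot: [-0.27, -3.128, -0.002]
ft_force: [-0.1, -0.4, 1.1]
opening: 0.0285
grasp_force: 34.6
```

```bash
python3 -c "
from h import *
w=r.snapshot('wrist');save(w,'w6')
s=r.get_state();T=R.from_rotvec(s['tool_rot']).as_matrix()
print(s['t'],s['qpos'].round(3),s['position'].round(4),s['ft_force'].round(1),s['opening'],T.round(3).tolist())
c=r.snapshot('scene'); print('scene holes',onz(c,211.6,242.0,.06).round(4),onz(c,145+378/8,222+243/8,.06).round(4))
P=s['position']; ax=T[:,2]
b=P+.2475*ax; print('bottom',b.round(4),'in scene',np.round(proj(c,b),1),'captop',np.round(proj(c,P+.1575*ax),1))
z=cv2.resize(c['image'][190:270,170:260],(675,600),interpolation=2)
cv2.imwrite('pics/c6.png',z[:,:,::-1]); cv2.imwrite('pics/c6w.png',cv2.resize(w['image'][40:300,170:470],(600,520))[:,:,::-1])
"
```

```text
17.35 [ 0.135  0.18   0.418  1.765 -0.078  1.215  1.972] [ 0.4337 -0.275   0.3536] [ 0.1  0.3 -0.4] 0.028745152543530415 [[-0.985, 0.172, -0.001], [0.172, 0.985, 0.001], [0.001, 0.001, -1.0]]
scene holes [ 0.4359 -0.2739  0.06  ] [ 0.4362 -0.3271  0.06  ]
bottom [ 0.4334 -0.2748  0.1061] in scene [207.2 233.2] captop [199.3 215.7]
```

View pics/w6.png

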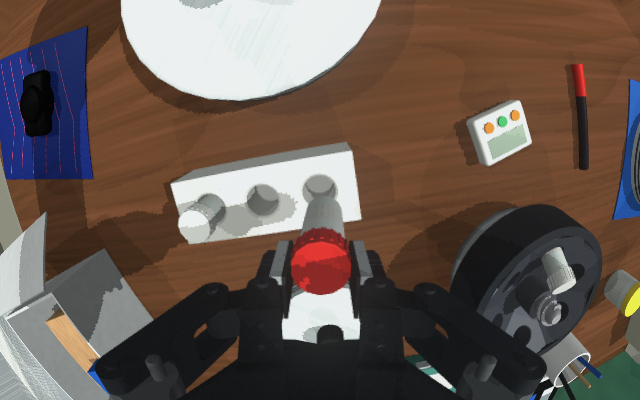

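View pics/c6.png

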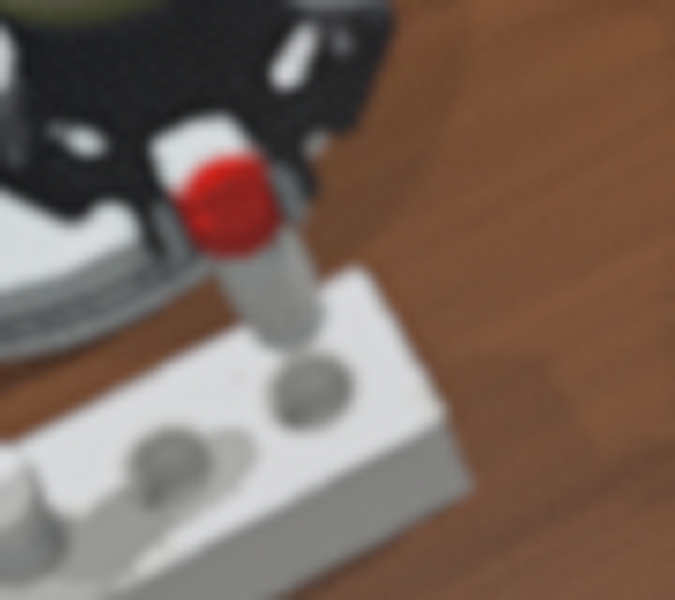

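The tube hangs upright above the end hole: hole at wrist (320,187), tube foot just short of it in the scene crop at (288,325). One numeric comparison before lowering.

```bash
python3 -c "
from h import *
w=r.snapshot('wrist'); c=r.snapshot('scene'); t=r.snapshot('top')
print('wrist hole',onz(w,320,187,.06,True).round(4))
g=cv2.cvtColor(w['image'],cv2.COLOR_RGB2GRAY); 
sub=g[165:212,295:345]; d=(sub<170).astype(np.uint8); cc=cv2.connectedComponentsWithStats(d)
for b,q in zip(cc[2][1:],cc[3][1:]):
  if b[4]>100: print(b,(q+[295,165]).round(1))
print('rowmin',[ (165+i, (np.where(sub[i]<175)[0][[0,-1]]+295).tolist()) for i in range(5,36,3) if (sub[i]<175).any()])
s=r.get_state();print(s['position'].round(4))
print('scene tube bottom at z.106',onz(c,208.4,233.3,.106).round(4), 'scene hole',onz(c,211.6,242,.06).round(4))
hs=cv2.cvtColor(c['image'],cv2.COLOR_RGB2GRAY)[232:252,203:220]; print(hs)
"
```

```text
wrist hole [ 0.4305 -0.2747  0.06  ]
[   9    9   37   38 1111] [321.1 193.7]
rowmin [(176, [311, 329]), (179, [308, 333]), (182, [305, 335]), (185, [304, 336]), (188, [304, 336]), (191, [304, 336]), (194, [304, 336]), (197, [306, 334]), (200, [308, 335])]
[ 0.4337 -0.2757  0.3545]
scene tube bottom at z.106 [ 0.4352 -0.2724  0.106 ] scene hole [ 0.4359 -0.2739  0.06  ]
[[123 125 125 126 126 128 127 131 137 157 190 209 215 215 215 216 215]
 [133 126 125 126 126 125 126 130 137 161 194 211 214 216 215 215 216]
 [162 139 126 126 127 126 127 132 149 178 202 213 215 215 215 215 215]
 [192 164 139 130 129 129 132 142 167 192 208 213 216 215 216 215 216]
 [209 190 169 153 146 142 143 153 169 185 195 201 208 212 215 215 214]
 [215 210 199 185 169 156 151 149 152 156 163 173 190 204 212 215 215]
 [216 215 211 197 175 152 141 136 134 133 135 143 163 188 205 213 215]
 [216 215 206 187 162 139 131 130 131 129 128 127 137 164 193 209 214]
 [214 211 196 169 143 129 128 130 131 130 128 121 123 146 184 207 214]
 [215 208 187 156 133 126 127 129 129 127 124 120 118 140 180 205 214]
 [214 207 184 154 131 123 124 123 123 123 122 119 120 143 182 206 214]
 [214 207 185 157 130 120 118 117 119 119 120 119 128 157 191 209 214]
 [215 209 190 160 130 114 111 113 117 120 124 129 147 176 201 211 215]
 [215 212 198 170 136 112 109 114 123 129 138 151 174 196 209 214 214]
 [215 214 207 190 162 135 126 131 140 150 162 180 198 209 214 215 215]
 [208 212 213 208 194 177 168 170 175 182 193 203 211 214 215 215 215]
 [192 206 214 215 211 206 203 203 204 207 210 214 215 215 215 215 215]
 [182 203 213 216 216 215 215 214 214 215 215 215 215 215 215 213 209]
 [181 203 214 215 214 214 215 215 215 215 215 215 215 214 209 201 188]
 [183 203 213 215 215 214 215 214 215 215 215 213 209 202 188 171 153]]
```

All estimates agree within about 2 mm of the present pose, so I lower the tube.

>>> {"fn": "move_arm", "kwargs": {"deltas": [{"rot": [0, 0, 0], "delta_pos": [0.3, 0, -20], "claw": 0.2}, {"rot": [0, 0, 0], "delta_pos": [0.3, 0, -38], "claw": 0.2}, {"rot": [0, 0, 0], "delta_pos": [0.3, 0, -46], "claw": 0.2}, {"rot": [0, 0, 0], "delta_pos": [0.3, 0, -50], "claw": 0.2}, {"rot": [0, 0, 0], "delta_pos": [0.3, 0, -53], "claw": 0.2}]}}

```text
t: 17.97
position: [0.4338, -0.2758, 0.3011]
tool_rot: [-0.274, -3.129, -0.001]
ft_force: [-0.6, -0.6, 1.2]
opening: 0.0287
grasp_force: 34.8
```

>>> {"fn": "move_arm", "kwargs": {"deltas": [{"rot": [0, 0, 0], "delta_pos": [0, 0, -2], "claw": 0.2}, {"rot": [0, 0, 0], "delta_pos": [0, 0, -4], "claw": 0.2}, {"rot": [0, 0, 0], "delta_pos": [0, 0, -6], "claw": 0.2}, {"rot": [0, 0, 0], "delta_pos": [0, 0, -8], "claw": 0.2}, {"rot": [0, 0, 0], "delta_pos": [0, 0, -8], "claw": 0.2}]}}

```text
t: 18.38
position: [0.4337, -0.276, 0.2931]
tool_rot: [-0.274, -3.13, -0.0]
ft_force: [-0.6, -2.4, -0.6]
opening: 0.0288
grasp_force: 34.5
```

>>> {"fn": "move_arm", "kwargs": {"deltas": [{"rot": [0, 0, 0], "delta_pos": [0, -1, -3], "claw": 0.2}, {"rot": [0, 0, 0], "delta_pos": [0, -1, -7], "claw": 0.2}, {"rot": [0, 0, 0], "delta_pos": [0, -1, -11], "claw": 0.2}, {"rot": [0, 0, 0], "delta_pos": [0, -1, -15], "claw": 0.2}, {"rot": [0, 0, 0], "delta_pos": [0, -1, -18], "claw": 0.2}]}}

```text
t: 18.8
position: [0.4338, -0.2765, 0.2744]
tool_rot: [-0.273, -3.129, -0.001]
ft_force: [-0.1, -0.3, -1.1]
opening: 0.0286
grasp_force: 34.6
```

>>> {"fn": "move_arm", "kwargs": {"deltas": [{"rot": [0, 0, 0], "delta_pos": [0, 0, -3], "claw": 0.2}, {"rot": [0, 0, 0], "delta_pos": [0, 0, -6], "claw": 0.2}, {"rot": [0, 0, 0], "delta_pos": [0, 0, -9], "claw": 0.2}, {"rot": [0, 0, 0], "delta_pos": [0, 0, -12], "claw": 0.2}, {"rot": [0, 0, 0], "delta_pos": [0, 0, -12], "claw": 0.2}]}}

```text
t: 19.22
position: [0.4337, -0.2766, 0.2624]
tool_rot: [-0.273, -3.129, -0.001]
ft_force: [-0.8, -1.1, 0.2]
opening: 0.0288
grasp_force: 34.6
```

>>> {"fn": "move_arm", "kwargs": {"deltas": [{"rot": [0, 0, 0], "delta_pos": [0, 0, -1], "claw": 0.2}, {"rot": [0, 0, 0], "delta_pos": [0, 0, -2], "claw": 0.2}, {"rot": [0, 0, 0], "delta_pos": [0, 0, -3], "claw": 0.2}, {"rot": [0, 0, 0], "delta_pos": [0, 0, -4], "claw": 0.2}, {"rot": [0, 0, 0], "delta_pos": [0, 0, -4], "claw": 0.2}]}}

```text
t: 19.63
position: [0.434, -0.2769, 0.2594]
tool_rot: [0.273, 3.129, 0.0]
ft_force: [-0.4, -0.4, 2.3]
opening: 0.0286
grasp_force: 34.9
```

It touches the floor at exactly the predicted height. Release and retreat.

>>> {"fn": "move_arm", "kwargs": {"deltas": [{"rot": [0, 0, 0], "delta_pos": [0, 0, 0], "claw": 0.6}, {"rot": [0, 0, 0], "delta_pos": [0, 0, 0], "claw": 0.6}, {"rot": [0, 0, 0], "delta_pos": [0, 0, 0], "claw": 0.6}, {"rot": [0, 0, 0], "delta_pos": [0, 0, 0], "claw": 0.6}, {"rot": [0, 0, 0], "delta_pos": [0, 0, 0], "claw": 0.6}]}}

```text
t: 20.05
position: [0.4338, -0.2767, 0.259]
tool_rot: [-0.273, -3.129, -0.001]
ft_force: [0.4, -0.5, 0.3]
opening: 0.0516
grasp_force: 0.0
```

>>> {"fn": "move_arm", "kwargs": {"deltas": [{"rot": [0, 0, 0], "delta_pos": [0, 0, 10], "claw": 0.6}, {"rot": [0, 0, 0], "delta_pos": [0, 0, 30], "claw": 0.6}, {"rot": [0, 0, 0], "delta_pos": [0, 0, 60], "claw": 0.6}, {"rot": [0, 0, 0], "delta_pos": [0, 0, 90], "claw": 0.6}, {"rot": [0, 0, 0], "delta_pos": [0, 0, 120], "claw": 0.6}]}}

```text
t: 20.47
position: [0.4334, -0.2767, 0.3811]
tool_rot: [-0.274, -3.129, -0.0]
ft_force: [1.8, -0.6, 0.9]
opening: 0.0516
grasp_force: 0.0
```

>>> {"fn": "move_arm", "kwargs": {"deltas": [{"rot": [0, 0, 0], "delta_pos": [20, 30, 0], "claw": 0.6}, {"rot": [0, 0, 0], "delta_pos": [40, 60, 0], "claw": 0.6}, {"rot": [0, 0, 0], "delta_pos": [60, 90, 0], "claw": 0.6}, {"rot": [0, 0, 0], "delta_pos": [60, 100, 0], "claw": 0.6}, {"rot": [0, 0, 0], "delta_pos": [60, 100, 0], "claw": 0.6}]}}

```text
t: 20.88
position: [0.4951, -0.1728, 0.3795]
tool_rot: [-0.263, -3.13, -0.002]
ft_force: [-1.2, 0.0, 0.5]
opening: 0.0511
grasp_force: 0.0
```

```bash
python3 -c "
from h import *
def red(I,zz,wr=False):
  h=cv2.cvtColor(I['image'],cv2.COLOR_RGB2HSV); m=cv2.inRange(h,(0,140,60),(8,255,255))|cv2.inRange(h,(172,140,60),(180,255,255))
  cc=cv2.connectedComponentsWithStats(m)
  for b,q in zip(cc[2][1:],cc[3][1:]):
    if b[4]>40: print(b,q.round(1),onz(I,*q,zz,wr).round(4))
s=r.get_state();print(s['t'],s['position'].round(4),s['ft_force'].round(1),s['opening'])
t=r.snapshot('top');c=r.snapshot('scene')
for n,I in (('top',t),('scene',c)): print(n); red(I,.1)
im=t['image'];hsv=cv2.cvtColor(im,cv2.COLOR_RGB2HSV); w=cv2.inRange(hsv,(0,0,110),(180,60,255)); q=np.zeros_like(w); q[155:250,165:265]=w[155:250,165:265]
(u,v),rad=cv2.minEnclosingCircle(max(cv2.findContours(q,0,2)[0],key=cv2.contourArea)); print('lid',u,v,rad,onz(t,u,v,.039).round(4))
for n,z in [('marker',.01),('timer',.02),('mug',.1),('spec_jar',.07),('slide_box',.034),('rack_tube',.1),('balance',.12)]: print(n,[(x,onz(t,x[1],x[2],z).round(3)) for x in box(n,t)[:2]])
"
```

```text
20.8833 [ 0.4951 -0.1728  0.3795] [-1.2  0.   0.5] 0.05108015843256239
top
[288 236   8  17 119] [291.3 244.1] [0.3584 0.0728 0.1   ]
scene
[309 161  14  15 111] [314.9 167.5] [0.4058 0.0489 0.1   ]
[201 228  13  14 121] [207.4 234.6] [ 0.4339 -0.2757  0.1   ]
lid 212.0042724609375 200.48291015625 31.999469757080078 [0.4824 0.3161 0.039 ]
marker [((0.51, 290, 225, 3, 45), array([0.414, 0.083, 0.01 ])), ((0.41, 213, 198, 61, 66), array([0.492, 0.319, 0.01 ]))]
timer [((0.78, 339, 225, 24, 26), array([ 0.416, -0.065,  0.02 ]))]
mug [((0.92, 299, 105, 28, 37), array([0.762, 0.059, 0.1  ]))]
spec_jar [((0.86, 236, 119, 22, 27), array([0.724, 0.246, 0.07 ]))]
slide_box [((0.56, 379, 110, 64, 35), array([ 0.767, -0.181,  0.034]))]
rack_tube [((0.27, 337, 163, 68, 72), array([ 0.594, -0.054,  0.1  ]))]
balance [((0.42, 334, 178, 11, 19), array([ 0.548, -0.045,  0.12 ]))]
```

The lid is centred on the mat (0.482, 0.316), the tube stands in the hole at (0.434, -0.276), and the bystanders haven't moved. Handing in.

```bash
python3 -c "
from plant import r
print(r.finish_job())"
```

```text
the job is handed in; nothing more can be done
None
```

The job is handed in: the lid lies knob up on the middle of the blue mat, and the red-capped tube stands upright in the rack's end hole next to the middle one. The last check showed no sign that anything else had moved, though the rack tube wasn't re-measured; it took about 21 s of the 72 s allowed.

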